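# Tip the roller tube until the first roller is at the rim

## Task

Two tipping feed tubes stand on the jig table. Take the one that holds the white nylon rollers by its lever handle and tip its open mouth down until the front of the first roller is level with the rim; stop there and let go, so that the tube stays tipped and the roller waits at the rim for the fitter. No roller may drop out; leave the other tube, the one with the square steel plug, as it is.

Things in the scene. Friction and masses are not known exactly. Their poses are not given: they have to be found in the camera images.
- roller1_center (a point): Centre of the first, mouth-side one of two like white nylon rollers, 30 mm across, 34 mm long, 0.03 kg, lying crosswise side by side in a steel feed tube. The tube's floor curves up at both ends (radius 250 mm): the rollers roll to its lowest spot and rest there in about a second, moving some 25 mm along it per 0.1 rad of tipping. Its orientation has no use.
- roller_feeder_rim (a point): Rim of the rollers' tube (open slotted square steel section, 44 mm wide, 165 mm long): middle of its floor's edge at the open mouth. Tips with the tube. y runs out of the mouth along the floor, z square to the floor, inward. Roller front level with the rim: roller centre at y = -15 mm; past y = 0 it drops out. Tube level: y points up by 0.38 rad; roller at the rim: up by about 0.06 rad.
- roller_feeder_handle (a point): Middle of this tube's handle: round steel bar, 14 mm thick, 65 mm long, on a lever on the tube's robot side, 110 mm from the level tilt axis, which is 100 mm above the table. x along bar and tilt axis, y to the mouth (robot's left), z from axis to bar. Pushed towards y in an arc it tips the mouth down (about 3 N) and stays where left. Pinched from above across y it turns in the fingers.
- plug_feeder_handle (a point): Middle of the like handle (same axes) of a second, like tube, which holds one square steel plug (30 x 32 x 28 mm) and is to be left as it is. Either tube may be the one on the robot's left; each starts within 0.1 rad of level, on a fixed stand with a 120 x 130 mm base.
Things that resemble listed ones, but are neither listed nor needed, are in the scene too. Leave any black or turquoise look-alike of the part that bears roller1_center alone.

How it is judged:
By the outcome, as a careful person would: the job done as asked, in the order asked, and still so for the second after the job is handed in, with the robot touching nothing.
It also fails if it takes over 48 s, if anything falls off the work surface, if the arm or the gripper's body presses on something with over 40 N, if the wrist force passes 120 N, or if a joint passes its speed limit or range.

## Robot

A 6-joint arm with a two-finger parallel gripper is mounted at the origin on the work surface. World frame = base frame: x ahead of the robot, y to its left, z up, the work surface at z = 0. Lengths are in m, angles in rad, forces in N, time in s.
With the tool pointing down it reaches from about 0.3 to 0.75 m from the base axis. Payload 8.5 kg.
Tool frame: the origin (TCP) lies on the centre line of the jaws, within the pads' length; the fingertips stand bot.tcp_to_tips ahead of it and the grasp point (between the pads) lies 3 mm ahead of it (bot.tcp_to_tips is the distance from the TCP to the fingertips, in m); y points along the fingers, z is the direction in which the jaws open and shut, and the axes are right-handed (so a half turn about y gives the same grasp; the last joint's range is limited). The gripper opens to 85 mm and grips with 20 to 120 N. Pads are 22 mm wide; open, the fingers measure 114 mm over their backs; the gripper's body (76 mm by 85 mm) begins 54 mm behind the grasp point. The pads swing forward as they close: fully open they stand 13 mm farther back than shut.
Start: joints at [1.124, 0.381, 1.297, -0, 1.464, -0.215], TCP at [0.126, 0.535, 0.253] pointing down, gripper open.
Joint ranges: [-3.11, 3.11], [-0.89, 2.33], [0.22, 2.48], [-1.42, 4.56], [0.17, 2.85], [-2.88, 2.88]. Speed limits (rad/s): [2.39, 2.39, 3.14, 3.14, 3.14, 3.14].

## Interface

Orientations are given as a rotation vector (axis times angle).
In Python, from plant import status, optics, order, bot gives the robot as it stands.
- The arm moves only by the shell command python3 -m jog 'ROWS' [OPENING] [FORCE]. ROWS is JSON, one flat list of numbers, 6 for each row, row after row: the shift along the tool's x, y, z in m, then the turn, a rotation vector about the tool's x, y, z in degrees. A call has 1 to 5 rows; each row shifts and turns the commanded pose from where the row before left it, along the tool's axes as they then stand; what a row does not reach is not made up. A row lasts 1/10 s, in which the tool goes at most 50 mm and 8.59 degrees, less where a joint would pass 70% of its speed; a pose out of reach is approached as far as the arm can. A call with a gripper value outside its range is refused whole. OPENING is the opening, from -1 (shut) to 1 (fully open), set as the call begins (- or left out, the last holds). The fingers move at their own pace and stop on an object; FORCE is the grip in N (left out, the last holds). Time passes only in rows, so rows that do not move let the fingers close. It gives the time, the measured TCP pose, the force and the opening at its end, in the units of the state.
- status.get_obs(): the state, without advancing time (a new reading comes with each control period).
- optics.get_image(name): name is "scene" or "top" or "wrist"; returns a dict with "img" (384x512x3 uint8, red, green, blue), "z_map" (384x512 float32, m along the optical axis (not along the pixel's ray), 0 where there is no reading), "intrinsics" (3x3 intrinsics, pixels), "rvec" (rotation vector, rad) and "tvec" (3), from world to camera coordinates, as OpenCV has them. Camera axes: x right, y down, z forward; pixel columns grow to the right and rows downward; lengths in m; the calibration is good to about 2 mm. A picture is of the moment at which its call begins.
- order.finish_job(): hands the job in, once; it reports no verdict.
The state is a dict: "clock": time; "joint_pos": joint angles; "joint_vel": joint speeds; "effort": joint torques, N m; "tcp_pos": TCP position; "eef_rot": TCP orientation; "force": force on the tool from outside, world axes, zero at the start; "torque": the same for the moment, N m; "finger_gap": opening from 0.0 (shut) to 1.0 (fully open).
Only numpy, scipy, OpenCV 4.12 (cv2) and the standard library are available. Lean on these libraries where they do the work, as an engineer would, in place of code of your own. Each camera call takes 0.05 s, during which the arm holds its last target. There are 200 camera calls.

## Working session

There is one attempt and no reset: what is moved stays moved. The work goes in short steps, Python scripts to look and compute and a shell command to move; the robot and the scene stay as the last step left them, time stands still between calls to the robot, and variables do not carry over. Pictures are saved under pics/ and viewed, about 8 in all and at most 12, crops included, and the job is handed in when it is done.

```bash
mkdir -p pics; ls
cat > h.py <<'E'
import numpy as np, cv2
from plant import status, optics, order, bot
def snap(name, fn=None):
    d=optics.get_image(name)
    if fn: cv2.imwrite('pics/'+fn+'.png', d['img'][:,:,::-1])
    np.savez('pics/'+(fn or name)+'.npz', **d)
    return d
def load(fn): return dict(np.load('pics/'+fn+'.npz'))
def cloud(d):
    K=d['intrinsics']; R=cv2.Rodrigues(d['rvec'])[0]; t=np.ravel(d['tvec'])
    z=d['z_map']; v,u=np.indices(z.shape)
    P=np.stack([(u-K[0,2])/K[0,0]*z,(v-K[1,2])/K[1,1]*z,z],-1)
    W=(P-t)@R; W[z==0]=np.nan
    return W
E
python3 - <<'E'
from h import *
a=snap('scene','s1');b=snap('top','t1')
cv2.imwrite('pics/c1.png',np.hstack([cv2.resize(a['img'],(400,300)),cv2.resize(b['img'],(400,300))])[:,:,::-1])
print(status.get_obs(),bot.tcp_to_tips)
for d in(a,b): print(d['intrinsics'],-cv2.Rodrigues(d['rvec'])[0].T@np.ravel(d['tvec']))
E
```

```text
pics
{'clock': 0.1, 'joint_pos': array([ 1.12368772e+00,  3.81169293e-01,  1.29814789e+00,  9.76935811e-06,
        1.46360995e+00, -2.15321608e-01]), 'joint_vel': array([-7.68964706e-05, -2.55017560e-03, -2.62355992e-03,  8.86556329e-04,
        2.04292622e-04,  1.02211208e-03]), 'effort': array([ 3.91480891e-03, -4.49217904e+01, -2.31658888e+01, -1.94763697e-04,
        3.64565181e-03,  3.48518108e-05]), 'tcp_pos': array([0.12625612, 0.53508064, 0.25276417]), 'eef_rot': array([-1.56438528,  0.18235243, -0.18165494]), 'force': array([-0.87378356, -0.41812461,  0.05476433]), 'torque': array([-0.04443229, -0.05179599, -0.00748021]), 'finger_gap': 0.9995587569776683} 0.022
[[466.32158731   0.         250.57207606]
 [  0.         466.32158731 194.46606909]
 [  0.           0.           1.        ]] [1.15157647 0.50048139 0.69581125]
[[451.42222073   0.         250.82890208]
 [  0.         451.42222073 193.22171431]
 [  0.           0.           1.        ]] [0.35659151 0.07079497 1.10721267]
```

View pics/s1.png

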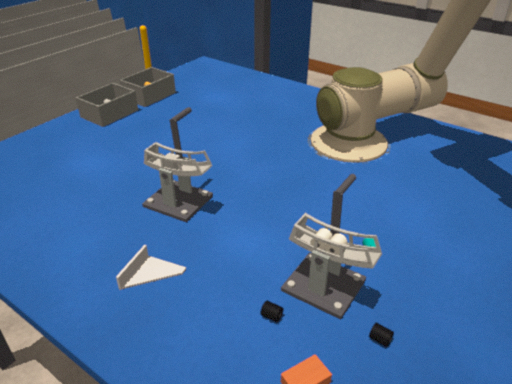

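View pics/t1.png

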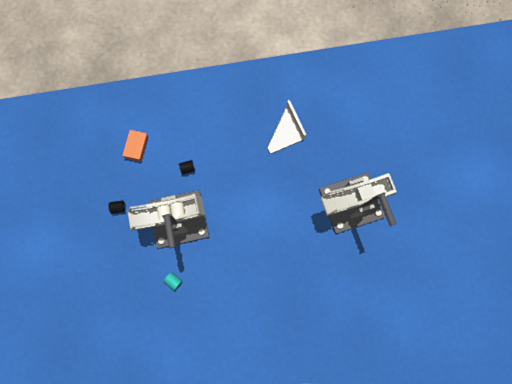

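The scene view shows the tube with two white rollers at about (332,237) and its handle at (346,184). The other tube has its handle at (180,115). In the top view the rollers' tube is at left, (165,212), with the plug tube at right, (358,195). Look-alikes are the black rollers at top (117,207) and (187,167), and a turquoise one at (173,281).

Run:
```python
from h import *
ims=[]
for n,(u0,v0,u1,v1) in (('s1',(265,165,395,320)),('t1',(100,170,230,300))):
    d=load(n);W=cloud(d);im=d['img'].astype(int)
    c=cv2.resize(d['img'][v0:v1,u0:u1],(400,450),interpolation=cv2.INTER_CUBIC);ims.append(c)
    S=W[v0:v1,u0:u1].reshape(-1,3);C=im[v0:v1,u0:u1].reshape(-1,3)
    print(n,'xyz')
    hi=S[:,2]>.17;print('high pts',hi.sum(),'\n',np.c_[S[hi],C[hi]][::max(1,hi.sum()//25)].round(3))
    w=(C.min(1)>185)&(S[:,2]>.07);print('white',w.sum(),S[w].mean(0),S[w].min(0),S[w].max(0))
    g=(C[:,2]-C[:,0]<40)&(S[:,2]>.06)&(S[:,2]<.16);print('tube',S[g].min(0),S[g].max(0))
    g=(C[:,2]-C[:,0]<40)&(S[:,2]>.003)&(S[:,2]<.03);print('base',np.nanpercentile(S[g],[2,98],axis=0))
cv2.imwrite('pics/c2.png',np.hstack(ims)[:,:,::-1])
```

```text
s1 xyz
high pts 391 
 [[  0.462   0.214   0.216  76.     96.    138.   ]
 [  0.469   0.22    0.217 101.     97.     92.   ]
 [  0.477   0.216   0.216  88.     91.    110.   ]
 [  0.473   0.224   0.215  86.     82.     80.   ]
 [  0.49    0.218   0.217  99.     92.     94.   ]
 [  0.486   0.224   0.215  85.     83.     80.   ]
 [  0.5     0.218   0.216  97.     95.    102.   ]
 [  0.497   0.224   0.214  92.     87.     89.   ]
 [  0.489   0.227   0.209  55.     79.    119.   ]
 [  0.515   0.223   0.217  97.     91.     93.   ]
 [  0.507   0.228   0.213  62.     59.     61.   ]
 [  0.526   0.22    0.216  84.     80.     82.   ]
 [  0.529   0.227   0.218  81.     76.     77.   ]
 [  0.523   0.23    0.214  80.     78.     85.   ]
 [  0.528   0.222   0.209  61.     57.     57.   ]
 [  0.526   0.23    0.21   57.     54.     52.   ]
 [  0.527   0.222   0.202  61.     57.     58.   ]
 [  0.526   0.229   0.202  62.     59.     58.   ]
 [  0.529   0.218   0.195  59.     61.     66.   ]
 [  0.527   0.226   0.195  58.     54.     51.   ]
 [  0.526   0.217   0.186  61.     58.     58.   ]
 [  0.5
[... 1485 characters left out ...]
4.    103.    104.   ]
 [  0.479   0.225   0.214  78.     76.     78.   ]
 [  0.475   0.219   0.217 118.    116.    118.   ]
 [  0.473   0.214   0.213  82.     81.     82.   ]
 [  0.47    0.221   0.217 101.     99.    100.   ]
 [  0.467   0.216   0.218 107.    105.    107.   ]
 [  0.465   0.225   0.211  98.     96.     97.   ]
 [  0.461   0.218   0.217 121.    119.    119.   ]
 [  0.459   0.215   0.214  94.     90.     90.   ]]
white 1006 [0.5474164  0.24437414 0.12233458] [0.51258395 0.16564173 0.09697657] [0.58300115 0.32034687 0.209602  ]
tube [0.50709237 0.15476226 0.06036799] [0.5872017  0.3210489  0.15968889]
base [[0.48783132 0.1640544  0.00675114]
 [0.65933734 0.38132891 0.02810639]]
```

View pics/c2.png

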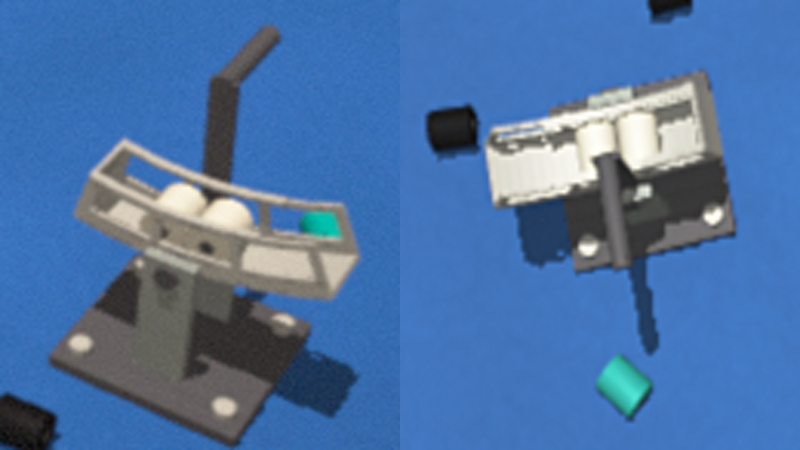

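The crop confirms the left tube: two white rollers inside, and a bar handle on the robot side. The turquoise piece lies on the table behind the slot and isn't part of it. Next I fit the axes and plan the moves.

```bash
cat >> h.py <<'E'
def plan(goal, yaw):
    """shift in tool axes and tool-y turn (deg) to a down pose whose jaw axis lies along yaw-rotated world y"""
    from scipy.spatial.transform import Rotation as Ro
    o=status.get_obs();R=Ro.from_rotvec(o['eef_rot']).as_matrix()
    print('tool axes cols\n',R.round(3))
    best=None
    for s in(1,-1):
        z=s*np.array([-np.sin(yaw),np.cos(yaw),0]);y=np.array([0,0,-1.]);T=np.c_[np.cross(y,z),y,z]
        rv=np.degrees(Ro.from_matrix(R.T@T).as_rotvec())
        if best is None or np.linalg.norm(rv)<np.linalg.norm(best):best=rv
        print('turn deg',rv.round(2))
    print('shift',(R.T@(np.array(goal)-o['tcp_pos'])).round(4),'clock',o['clock'])
E
python3 - <<'E'
from h import *
for n in('s1','t1'):
    d=load(n);W=cloud(d);S=W.reshape(-1,3);C=d['img'].reshape(-1,3)
    m=(S[:,2]>.205)&(S[:,2]<.225)&(abs(S[:,1]-.22)<.03)&(S[:,0]>.455)&(S[:,0]<.518);P=S[m]
    l=cv2.fitLine(P[:,:2].astype(np.float32),cv2.DIST_HUBER,0,.001,.001).ravel()
    print(n,m.sum(),'bar yaw',np.arctan2(*(l[[1,0]]*np.sign(l[0]))),'pt',l[2:],P[:,0].min())
# base yaw from depth
d=load('t1');S=cloud(d);m=((S[...,2]>.004)&(S[...,2]<.02)&(abs(S[...,0]-.53)<.09)&(abs(S[...,1]-.225)<.09)&(d['img'].max(2)<110)).astype(np.uint8)
p=S[m>0][:,:2].astype(np.float32);print('base',cv2.minAreaRect(p))
# tube points
d=load('t1');S=S.reshape(-1,3);m=(S[:,2]>.08)&(S[:,2]<.16)&(abs(S[:,1]-.235)<.1)&(S[:,0]>.5);print('tube',cv2.minAreaRect(S[m][:,:2].astype(np.float32)))
plan((.49,.22,.28),.13)
E
```

```text
s1 160 bar yaw 0.038653255 pt [0.491589   0.22339918] 0.4576722963143824
t1 217 bar yaw 0.07597324 pt [0.48648438 0.21929388] 0.4576587659582477
base ((0.5449082255363464, 0.2380218803882599), (0.11739420145750046, 0.14872224628925323), 3.361727237701416)
tube ((0.5463756322860718, 0.23871371150016785), (0.07986558973789215, 0.1664150208234787), 3.4207980632781982)
tool axes cols
 [[ 0.973 -0.001  0.23 ]
 [-0.23  -0.001  0.973]
 [-0.    -1.    -0.001]]
turn deg [  0.07 -20.73  -0.03]
turn deg [4.0000e-02 1.5927e+02 1.0000e-01]
shift [ 0.4264 -0.0271 -0.2231] clock 0.1
```

```bash
python3 -m jog '[0.0426,-0.006,-0.0223,0,0,0, 0.0426,-0.006,-0.0223,0,0,0, 0.0426,-0.006,-0.0223,0,0,0, 0.0426,-0.006,-0.0223,0,0,0, 0.0426,-0.003,-0.0223,0,0,0]' 0.2
python3 -m jog '[0.0426,0,-0.0223,0,0,0, 0.0426,0,-0.0223,0,0,0, 0.0426,0,-0.0223,0,0,0, 0.0426,0,-0.0223,0,0,0, 0.0426,0,-0.0223,0,0,0]'
python3 -m jog '[0,0,0,0,-4.2,0, 0,0,0,0,-4.2,0, 0,0,0,0,-4.2,0, 0,0,0,0,-4.1,0, 0,0,0,0,0,0]'
python3 - <<'E'
from h import *
d=snap('wrist','w1');W=cloud(d).reshape(-1,3)
t=status.get_obs();print(t['tcp_pos'],t['force'])
m=(W[:,2]>.203)&(W[:,2]<.225)&(abs(W[:,1]-.22)<.03)&(W[:,0]>.44)&(W[:,0]<.54);P=W[m]
if len(P):
    l=cv2.fitLine(P[:,:2].astype(np.float32),cv2.DIST_HUBER,0,.001,.001).ravel();print(m.sum(),l,P.min(0),P.max(0))
plan((.49,.2205,.207),.06)
E
```

```text
clock: 0.6
tcp_pos: [0.3091, 0.3764, 0.2806]
eef_rot: [-1.563, 0.182, -0.182]
force: [0.6, 0.9, 0.1]
finger_gap: 0.598
clock: 1.1
tcp_pos: [0.4909, 0.2187, 0.2801]
eef_rot: [-1.563, 0.183, -0.182]
force: [0.7, 2.0, 0.0]
finger_gap: 0.598
clock: 1.6
tcp_pos: [0.4896, 0.2203, 0.28]
eef_rot: [-1.57, -0.047, 0.048]
force: [0.3, 0.5, 0.3]
finger_gap: 0.599
[0.48960886 0.2203549  0.28004982] [ 0.06128668  0.50115979 -0.35232626]
1808 [0.99822676 0.05952577 0.49171916 0.21797942] [0.45907322 0.20928329 0.20341688] [0.52764532 0.22848163 0.21801219]
tool axes cols
 [[ 0.998 -0.001 -0.058]
 [ 0.058 -0.     0.998]
 [-0.001 -1.    -0.   ]]
turn deg [ 0.   -0.11 -0.04]
turn deg [6.0000e-02 1.7989e+02 1.0000e-02]
shift [0.0004 0.073  0.0001] clock 1.65
```

View pics/w1.png

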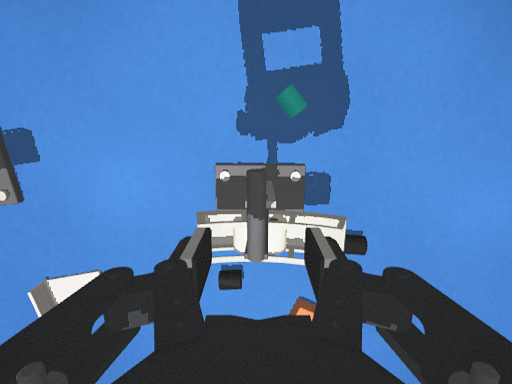

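The wrist view shows the handle bar at (257,215), between the open fingers, with the rollers beneath it. Now I descend and pinch.

```bash
python3 -m jog '[0,0.025,-0.001,0,0,0, 0,0.025,0,0,0,0, 0,0.023,0,0,0,0, 0,0,0,0,0,0]'
python3 -m jog '[0,0,0,0,0,0, 0,0,0,0,0,0, 0,0,0,0,0,0, 0,0,0,0,0,0, 0,0,0,0,0,0]' -1 20
python3 - <<'E'
from h import *
print(status.get_obs()['force'])
a=snap('scene','s2');w=snap('wrist','w2');t=snap('top','t2')
cv2.imwrite('pics/c3.png',np.hstack([cv2.resize(a['img'][140:330,230:420],(400,400)),cv2.resize(w['img'][140:290,180:380],(400,400))])[:,:,::-1])
# tube frame coordinates from s1/t1 : e=(-sin,cos) , axis point (0.546,.2385)
e=np.array([-np.sin(.06),np.cos(.06)]);f=np.array([np.cos(.06),np.sin(.06)])
for n in('s1','t1','s2','w2'):
    d=load(n);W=cloud(d).reshape(-1,3);C=d['img'].reshape(-1,3).astype(int)
    q=(W[:,:2]-[.546,.2385]);s=q@e;x=q@f
    k=(abs(x)<.012)&(abs(s)<.11)&(W[:,2]>.06)&(W[:,2]<.16)&(C[:,2]-C[:,0]<60)
    print(n,'profile s: z max/min');
    for c in np.arange(-.1,.1,.01):
        m=k&(abs(s-c)<.005)
        if m.sum(): print(' %.2f %d %.3f %.3f'%(c,m.sum(),W[m,2].max(),W[m,2].min()),C[m].mean(0).astype(int),end=';')
    print()
E
```

```text
clock: 2.05
tcp_pos: [0.4886, 0.2191, 0.2047]
eef_rot: [-1.571, -0.041, 0.05]
force: [0.2, -0.5, 0.2]
finger_gap: 0.602
clock: 2.55
tcp_pos: [0.4903, 0.2195, 0.2086]
eef_rot: [-1.57, -0.049, 0.045]
force: [-0.8, 0.2, 5.6]
finger_gap: 0.159
[-0.84178721  0.18204427  5.61351898]
s1 profile s: z max/min
 -0.08 19 0.128 0.105 [114 108  98]; -0.07 64 0.146 0.102 [135 129 122]; -0.06 39 0.105 0.100 [209 199 182]; -0.05 24 0.104 0.100 [209 198 181]; -0.04 8 0.127 0.102 [211 199 177]; -0.03 33 0.132 0.127 [245 236 216]; -0.02 48 0.132 0.099 [238 229 206]; -0.01 26 0.139 0.100 [198 185 161]; -0.00 38 0.133 0.129 [244 236 214]; 0.01 46 0.132 0.101 [235 227 204]; 0.02 37 0.127 0.102 [188 178 161]; 0.03 39 0.108 0.103 [211 200 182]; 0.04 40 0.110 0.106 [210 199 182]; 0.05 40 0.114 0.108 [208 197 180]; 0.06 23 0.116 0.110 [200 189 173]; 0.07 26 0.120 0.116 [199 189 172]; 0.08 43 0.123 0.118 [182 175 163];
t1 profile s: z max/min
 -0.08 52 0.138 0.103 [126 125 117]; -0.07 31 0.146 0.099 [187 184 173]; -0.06 39 0.105 0.098 [211 209 198]; -0.05 40 0.105 0.098 [217 215 204]; -0.04 56 0.128 0.097 [209
[... 709 characters left out ...]
; -0.01 21 0.128 0.119 [220 206 181]; -0.00 36 0.133 0.127 [250 244 226]; 0.01 47 0.133 0.101 [242 235 217]; 0.02 39 0.126 0.101 [198 188 170]; 0.03 40 0.107 0.103 [224 216 197]; 0.04 38 0.111 0.105 [224 216 197]; 0.05 42 0.113 0.107 [222 213 195]; 0.06 24 0.116 0.111 [218 208 190]; 0.07 27 0.120 0.115 [214 203 186]; 0.08 40 0.123 0.118 [197 187 172];
w2 profile s: z max/min
 -0.08 52 0.107 0.104 [138 137 129]; -0.07 124 0.106 0.102 [180 178 172]; -0.06 88 0.104 0.100 [241 240 235]; 0.03 82 0.107 0.103 [239 238 234]; 0.04 145 0.110 0.105 [239 238 233]; 0.05 123 0.112 0.107 [241 240 236]; 0.06 112 0.115 0.111 [241 240 235]; 0.07 102 0.119 0.114 [239 238 233]; 0.08 4 0.121 0.119 [192 188 178];
```

View pics/c3.png

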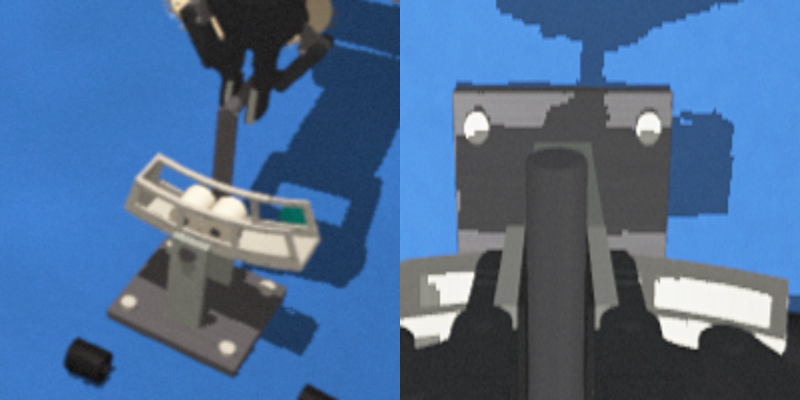

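The grip holds the bar; the scene crop shows the rollers still mid-tube. I tip slowly, first about 0.25 rad.

```bash
python3 -m jog '[0,0,0.002,0,0,0, 0,0,0.002,0,0,0, 0,0,0.002,0,0,0, 0,0,0.002,0,0,0, 0,0.0003,0.002,0,0,0]'
python3 -m jog '[0,0.0002,0.002,0,0,0, 0,0.0003,0.002,0,0,0, 0,0.0003,0.002,0,0,0, 0,0.0003,0.002,0,0,0, 0,0.0004,0.002,0,0,0]'
python3 -m jog '[0,0.0004,0.002,0,0,0, 0,0.0004,0.002,0,0,0, 0,0,0,0,0,0, 0,0,0,0,0,0, 0,0,0,0,0,0]'
python3 -m jog '[0,0,0,0,0,0, 0,0,0,0,0,0, 0,0,0,0,0,0, 0,0,0,0,0,0, 0,0,0,0,0,0]'
cat >> h.py <<'E'
e=np.array([-np.sin(.06),np.cos(.06)]);f=np.array([np.cos(.06),np.sin(.06)])
def prof(d,name=''):
    W=cloud(d).reshape(-1,3);C=d['img'].reshape(-1,3).astype(int)
    q=(W[:,:2]-[.546,.2385]);s=q@e;x=q@f
    k=(abs(x)<.012)&(abs(s)<.13)&(W[:,2]>.06)&(W[:,2]<.16)&(C[:,2]-C[:,0]<60)
    print(name)
    for c in np.arange(-.09,.11,.005):
        m=k&(abs(s-c)<.0025)
        if m.sum()>2: print(' %.3f:%.3f/%.3f(%d)'%(c,np.median(W[m,2]),W[m,2].max(),C[m].mean()),end=';')
    print()
E
python3 - <<'E'
from h import *
o=status.get_obs();print(o['force'],o['clock'],o['tcp_pos'])
a=snap('scene','s3');t=snap('top','t3')
cv2.imwrite('pics/c4.png',np.hstack([cv2.resize(a['img'][165:300,270:405],(400,400)),cv2.resize(t['img'][150:280,100:230],(400,400))])[:,:,::-1])
prof(a,'s');prof(t,'t')
E
```

```text
clock: 3.2
tcp_pos: [0.4897, 0.229, 0.2081]
eef_rot: [-1.571, -0.048, 0.045]
force: [0.6, -3.2, 2.7]
finger_gap: 0.153
clock: 3.7
tcp_pos: [0.4892, 0.2391, 0.2065]
eef_rot: [-1.571, -0.048, 0.045]
force: [0.3, -3.5, 7.6]
finger_gap: 0.154
clock: 4.2
tcp_pos: [0.4889, 0.2435, 0.2055]
eef_rot: [-1.57, -0.048, 0.045]
force: [1.8, -1.0, 5.0]
finger_gap: 0.155
clock: 4.7
tcp_pos: [0.4889, 0.2434, 0.2055]
eef_rot: [-1.57, -0.048, 0.045]
force: [1.0, -0.9, 5.9]
finger_gap: 0.154
[ 0.96360662 -0.86131964  5.88524689] 4.7 [0.48888923 0.2434438  0.20550873]
s
 -0.070:0.119/0.141(118); -0.065:0.118/0.156(122); -0.060:0.116/0.159(144); -0.055:0.113/0.115(178); -0.050:0.111/0.112(208); -0.045:0.109/0.112(206); -0.040:0.108/0.110(205); -0.035:0.106/0.107(196); -0.030:0.104/0.104(184); -0.025:0.104/0.143(202); -0.020:0.102/0.105(212); -0.015:0.101/0.103(213); -0.010:0.100/0.102(214); -0.005:0.099/0.102(213); 0.000:0.099/0.137(203); 0.010:0.123/0.124(210); 0.015:0.125/0.128(238); 0.020:0.126/0.128(243); 0.025:0.126/0.128(241); 0.030:0.124/0.127(225); 0.035:0.118/0.122(179); 0.040:0.122/0.124(207); 0.045:0.126/0.127(238); 0.050:0.127/0.128(243); 0.055:0.126/0.129(241); 0.060:0.123/0.127(229); 0.065:0.110/0.122(153); 0.070:0.098/0.101(197); 0.075:0.099/0.102(204); 0.080:0.101/0.103(207); 0.085:0.100/0.103(160);
t
 -0.080:0.123/0.129(145); -0.075:0.131/0.141(143); -0.070:0.140/0.147(141); -0.065:0.150/0.156(146); -0.060:0.155/0.157(170); -0.055:0.113/0.117(194); -0.050:0.110/0.114(185); -0.045:0.109/0.112(185); -0.040:0.106/0.109(187); -0.035:0.105/0.109(191); -0.030:0.103/0.106(188); -0.025:0.102/0.106(196); -0.020:0.101/0.106(197); -0.015:0.100/0.103(169);
```

View pics/c4.png

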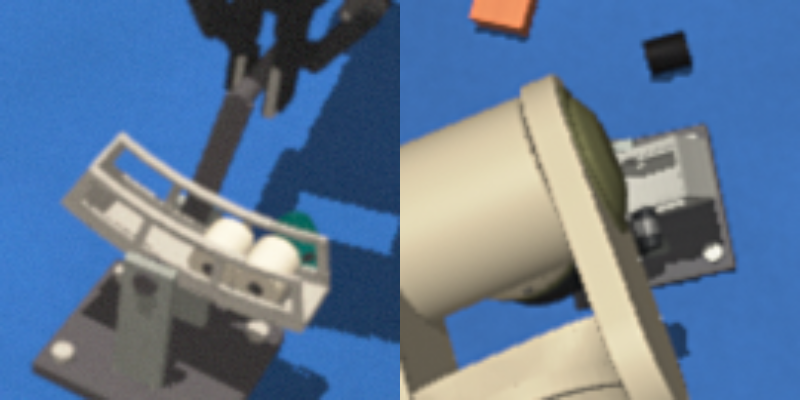

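The scene crop shows both rollers rolled toward the mouth: about 35 mm from the rim to the first roller's centre, with 15 mm wanted. I go on in smaller steps.

```bash
python3 -m jog '[0,0.0003,0.0015,0,0,0, 0,0.0003,0.0015,0,0,0, 0,0.0004,0.0015,0,0,0, 0,0.0004,0.0015,0,0,0, 0,0,0,0,0,0]'
python3 -m jog '[0,0,0,0,0,0, 0,0,0,0,0,0, 0,0,0,0,0,0, 0,0,0,0,0,0, 0,0,0,0,0,0]'
python3 -m jog '[0,0,0,0,0,0, 0,0,0,0,0,0, 0,0,0,0,0,0, 0,0,0,0,0,0, 0,0,0,0,0,0]'
cat >> h.py <<'E'
def rollers(d):
    W=cloud(d).reshape(-1,3);C=d['img'].reshape(-1,3).astype(int)
    q=(W[:,:2]-[.546,.2385]);s=q@e;x=q@f;z=W[:,2]
    k=(abs(x)<.012)&(C[:,2]-C[:,0]<60)
    r=k&(z>.112)&(z<.135)&(s>.0)&(s<.12)&(C.mean(1)>190)
    # circle fit with radius 15 on two rollers: split by gap via kmeans, fit
    from scipy.optimize import least_squares
    P=np.c_[s[r],z[r]];P=P[P[:,1]>P[:,1].max()-.016];lab=cv2.kmeans(P[:,:1].astype(np.float32),2,None,(3,50,1e-5),5,2)[1].ravel()
    out=[]
    for i in(0,1):
        p=P[lab==i];b=least_squares(lambda c:np.hypot(*(p-c).T)-.015,[p[:,0].mean(),p[:,1].max()-.015],loss='soft_l1',f_scale=.001).x;out.append(b)
    out=sorted(out,key=lambda b:b[0]);print('rollers',np.round(out,4))
    c=out[1]
    fl=k&(abs(z-c[1]+.015)<.008)&(s>c[0]+.005)&(s<c[0]+.06);F=np.c_[s[fl],z[fl]]
    F=F[F[:,0].argsort()]
    print('floor pts',len(F),'end s pct',np.percentile(F[:,0],[50,90,98,100]).round(4))
    g=np.polyfit(F[:,0],F[:,1],1);a=np.arctan(g[0]);rim=F[:,0].max();rz=np.polyval(g,rim)
    print('slope',a.round(3),'roller y rel rim',((c[0]-rim)*np.cos(a)+(c[1]-rz)*np.sin(a)).round(4),'z',(-(c[0]-rim)*np.sin(a)+(c[1]-rz)*np.cos(a)).round(4))
    return out
E
python3 - <<'E'
from h import *
o=status.get_obs();print(o['force'],o['clock'],o['tcp_pos'])
rollers(load('s3'));a=snap('scene','s4');rollers(a);prof(a)
E
```

```text
clock: 5.3
tcp_pos: [0.4885, 0.2495, 0.2038]
eef_rot: [-1.57, -0.048, 0.045]
force: [3.3, -1.0, 5.2]
finger_gap: 0.157
clock: 5.8
tcp_pos: [0.4885, 0.2495, 0.2038]
eef_rot: [-1.57, -0.048, 0.045]
force: [2.8, -0.9, 5.1]
finger_gap: 0.152
clock: 6.3
tcp_pos: [0.4885, 0.2496, 0.2038]
eef_rot: [-1.57, -0.048, 0.045]
force: [3.5, -1.1, 5.5]
finger_gap: 0.153
[ 3.48809275 -1.0831341   5.53219595] 6.3 [0.48848231 0.24955164 0.20380017]
rollers [[0.0212 0.1116]
 [0.0508 0.1116]]
floor pts 76 end s pct [0.0784 0.0836 0.0844 0.0846]
slope 0.109 roller y rel rim -0.0324 z 0.0147
rollers [[0.0226 0.1095]
 [0.0523 0.1081]]
floor pts 69 end s pct [0.0783 0.0837 0.0841 0.0842]
slope 0.089 roller y rel rim -0.0306 z 0.0155

 -0.070:0.123/0.141(125); -0.065:0.121/0.153(124); -0.060:0.119/0.160(138); -0.055:0.116/0.118(125); -0.050:0.114/0.117(195); -0.045:0.112/0.113(205); -0.040:0.110/0.112(206); -0.035:0.108/0.111(199); -0.025:0.104/0.108(196); -0.020:0.103/0.105(207); -0.015:0.101/0.103(206); -0.010:0.100/0.102(209); -0.005:0.099/0.101(211); 0.000:0.098/0.137(205); 0.010:0.118/0.121(193); 0.015:0.122/0.124(231); 0.020:0.124/0.126(242); 0.025:0.124/0.126(242); 0.030:0.122/0.124(235); 0.035:0.117/0.123(192); 0.040:0.119/0.121(196); 0.045:0.121/0.123(233); 0.050:0.123/0.125(243); 0.055:0.122/0.124(242); 0.060:0.121/0.123(234); 0.065:0.113/0.119(166); 0.070:0.094/0.095(168); 0.075:0.095/0.098(197); 0.080:0.095/0.097(208); 0.085:0.095/0.097(163);
```

```bash
python3 -m jog '[0,0.0003,0.001,0,0,0, 0,0.0003,0.001,0,0,0, 0,0,0,0,0,0, 0,0,0,0,0,0, 0,0,0,0,0,0]'
python3 -m jog '[0,0,0,0,0,0, 0,0,0,0,0,0, 0,0,0,0,0,0, 0,0,0,0,0,0, 0,0,0,0,0,0]'
python3 -m jog '[0,0,0,0,0,0, 0,0,0,0,0,0, 0,0,0,0,0,0, 0,0,0,0,0,0, 0,0,0,0,0,0]' | head -2
python3 - <<'E'
from h import *
a=snap('scene','s5');rollers(a)
w=snap('wrist','w5')
cv2.imwrite('pics/c5.png',np.hstack([cv2.resize(a['img'][165:300,270:405],(400,400),interpolation=cv2.INTER_CUBIC),cv2.resize(w['img'],(400,300))[:300].repeat(1,0) if 0 else cv2.copyMakeBorder(cv2.resize(w['img'],(400,300)),0,100,0,0,0)])[:,:,::-1])
E
```

```text
clock: 6.85
tcp_pos: [0.4884, 0.2515, 0.2032]
eef_rot: [-1.57, -0.048, 0.045]
force: [2.7, -0.9, 6.1]
finger_gap: 0.153
clock: 7.35
tcp_pos: [0.4884, 0.2515, 0.2032]
eef_rot: [-1.57, -0.048, 0.045]
force: [3.8, -0.5, 6.0]
finger_gap: 0.156
clock: 7.85
tcp_pos: [0.4884, 0.2515, 0.2032]
rollers [[0.0226 0.109 ]
 [0.0525 0.107 ]]
floor pts 68 end s pct [0.078  0.0833 0.0838 0.0841]
slope 0.065 roller y rel rim -0.0307 z 0.0155
```

View pics/c5.png

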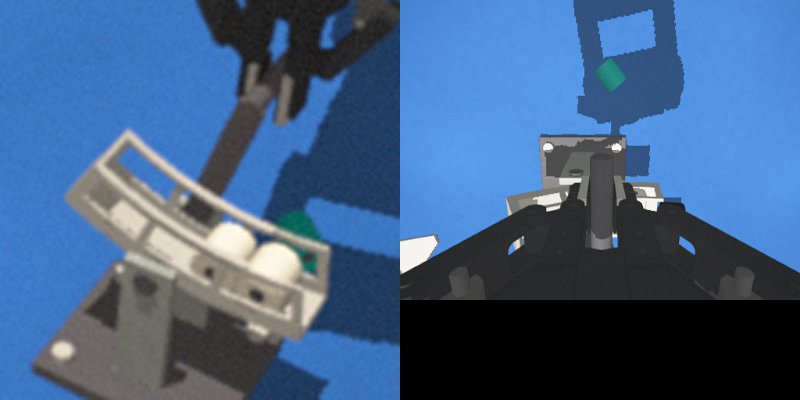

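The rollers are sticking (same spot, about 31 mm short of the rim). I go on with millimetre steps, watching each.

```bash
python3 -m jog '[0,0.0003,0.001,0,0,0, 0,0,0,0,0,0, 0,0,0,0,0,0, 0,0,0,0,0,0, 0,0,0,0,0,0]' | head -2
python3 -c "
from h import *
rollers(snap('scene','s6'))"
python3 -m jog '[0,0,0,0,0,0, 0,0,0,0,0,0, 0,0,0,0,0,0, 0,0,0,0,0,0, 0,0,0,0,0,0]' | head -2
python3 -c "
from h import *
rollers(snap('scene','s7'))"
```

```text
clock: 8.45
tcp_pos: [0.4883, 0.2525, 0.2028]
rollers [[0.023  0.1087]
 [0.0527 0.1063]]
floor pts 68 end s pct [0.0786 0.0837 0.0839 0.0842]
slope 0.055 roller y rel rim -0.0308 z 0.015
clock: 9.0
tcp_pos: [0.4883, 0.2525, 0.2028]
rollers [[0.0229 0.1087]
 [0.0531 0.1064]]
floor pts 67 end s pct [0.0783 0.0834 0.084  0.0841]
slope 0.045 roller y rel rim -0.0304 z 0.0149
```

```bash
for i in 1 2; do python3 -m jog '[0,0.00015,0.0005,0,0,0, 0,0,0,0,0,0, 0,0,0,0,0,0]' | head -2
python3 -c "
from h import *
o=rollers(snap('scene','s8$i'))"; done
```

```text
clock: 9.35
tcp_pos: [0.4883, 0.253, 0.2027]
rollers [[0.0232 0.1085]
 [0.0531 0.106 ]]
floor pts 65 end s pct [0.0784 0.0834 0.0837 0.0838]
slope 0.007 roller y rel rim -0.0306 z 0.0142
clock: 9.7
tcp_pos: [0.4883, 0.2534, 0.2026]
rollers [[0.025  0.108 ]
 [0.055  0.1059]]
floor pts 58 end s pct [0.0793 0.0835 0.0839 0.084 ]
slope 0.042 roller y rel rim -0.0284 z 0.015
```

Run:
```python
from h import *
# averaged fine floor profile before tipping, for facets
W=np.concatenate([cloud(load(n)).reshape(-1,3) for n in('w1','w2')])
q=W[:,:2]-[.546,.2385];s=q@e;x=q@f;z=W[:,2]
k=(abs(x)<.014)&(z>.09)&(z<.128)
for c in np.arange(-.09,.095,.004):
    m=k&(abs(s-c)<.002)
    if m.sum()>5: print('%.3f:%.4f(%d)'%(c,np.median(z[m]),m.sum()),end=' ')
```

```text
-0.078:0.1057(35) -0.074:0.1047(68) -0.070:0.1039(94) -0.066:0.1030(94) -0.062:0.1023(83) -0.058:0.1018(94) -0.054:0.1012(53) -0.050:0.1007(52) -0.046:0.1004(33) -0.042:0.1216(56) -0.038:0.1258(64) -0.034:0.1277(29) 0.006:0.1278(6) 0.010:0.1269(56) 0.014:0.1228(42) 0.018:0.1027(31) 0.022:0.1035(40) 0.026:0.1044(45) 0.030:0.1047(92) 0.034:0.1057(94) 0.038:0.1067(84) 0.042:0.1076(80) 0.046:0.1085(78) 0.050:0.1099(63) 0.054:0.1111(63) 0.058:0.1126(85) 0.062:0.1141(86) 0.066:0.1153(90) 0.070:0.1169(102) 0.074:0.1186(67) 0.078:0.1203(61)
```

It has broken free (2 mm); I watch closely.

```bash
for i in 1; do python3 -m jog '[0,0,0,0,0,0]' | head -2
python3 -c "
from h import *
o=rollers(snap('scene','s9$i'))"; done
```

```text
clock: 9.85
tcp_pos: [0.4883, 0.2534, 0.2026]
rollers [[0.0269 0.1076]
 [0.0569 0.1058]]
floor pts 50 end s pct [0.0797 0.0834 0.0838 0.0838]
slope 0.001 roller y rel rim -0.0269 z 0.0141
```

```bash
python3 -m jog '[0,0,0,0,0,0]' | head -2
python3 -c "
from h import *
o=rollers(snap('scene','s92'))"
```

```text
clock: 10.0
tcp_pos: [0.4883, 0.2534, 0.2026]
rollers [[0.0298 0.1074]
 [0.0599 0.1058]]
floor pts 46 end s pct [0.0806 0.0836 0.0839 0.0839]
slope -0.06 roller y rel rim -0.0248 z 0.0128
```

```bash
python3 -m jog '[0,0,0,0,0,0]' | head -2
python3 -c "
from h import *
o=rollers(snap('scene','s93'))"
```

```text
clock: 10.15
tcp_pos: [0.4883, 0.2534, 0.2026]
rollers [[0.0314 0.1072]
 [0.0616 0.1056]]
floor pts 46 end s pct [0.0808 0.0836 0.0838 0.0839]
slope 0.052 roller y rel rim -0.0215 z 0.0149
```

```bash
python3 -m jog '[0,0,0,0,0,0, 0,0,0,0,0,0]' | head -2
python3 -c "
from h import *
o=rollers(snap('scene','s94'))"
python3 -m jog '[0,0,0,0,0,0, 0,0,0,0,0,0, 0,0,0,0,0,0]' | head -2
python3 -c "
from h import *
o=rollers(snap('scene','s95'))"
```

```text
clock: 10.4
tcp_pos: [0.4883, 0.2534, 0.2026]
rollers [[0.0315 0.1074]
 [0.0613 0.1059]]
floor pts 45 end s pct [0.0805 0.0835 0.0839 0.0842]
slope -0.023 roller y rel rim -0.0232 z 0.0137
clock: 10.75
tcp_pos: [0.4883, 0.2534, 0.2026]
rollers [[0.0314 0.1071]
 [0.0613 0.1058]]
floor pts 43 end s pct [0.0805 0.0836 0.0838 0.0841]
slope -0.043 roller y rel rim -0.0233 z 0.013
```

```bash
for i in 1 2 3; do python3 -m jog '[0,0.00015,0.0005,0,0,0, 0,0,0,0,0,0, 0,0,0,0,0,0]' | sed -n 2p
python3 -c "
from h import *
o=rollers(snap('scene','sa$i'))" | grep -v slope; python3 -c "
from h import *
import sys; sys.exit(0)"; 
done
```

```text
tcp_pos: [0.4883, 0.2539, 0.2023]
rollers [[0.0312 0.1072]
 [0.0614 0.1054]]
floor pts 44 end s pct [0.0807 0.0834 0.0837 0.0838]
tcp_pos: [0.4882, 0.2544, 0.2022]
rollers [[0.0314 0.1068]
 [0.0615 0.1052]]
floor pts 43 end s pct [0.0806 0.0835 0.0838 0.084 ]
tcp_pos: [0.4882, 0.2549, 0.2021]
rollers [[0.0316 0.1068]
 [0.0615 0.1046]]
floor pts 41 end s pct [0.0803 0.0832 0.0836 0.0837]
```

```bash
python3 -m jog '[0,0.00015,0.0005,0,0,0, 0,0,0,0,0,0, 0,0,0,0,0,0]' | sed -n 2p
python3 -c "
from h import *
o=rollers(snap('scene','sb1'))" | grep -v slope
```

```text
tcp_pos: [0.4881, 0.2554, 0.2018]
rollers [[0.0315 0.1064]
 [0.0612 0.1044]]
floor pts 37 end s pct [0.0807 0.0831 0.0835 0.0836]
```

```bash
python3 -m jog '[0,0.0001,0.0003,0,0,0, 0,0,0,0,0,0, 0,0,0,0,0,0]' | sed -n 2p
python3 -c "
from h import *
o=rollers(snap('scene','sb2'))" | grep -v slope
```

```text
tcp_pos: [0.4881, 0.2557, 0.2017]
rollers [[0.0314 0.1063]
 [0.0613 0.1043]]
floor pts 40 end s pct [0.081  0.0834 0.0837 0.0837]
```

```bash
python3 -m jog '[0,0.0001,0.0004,0,0,0, 0,0,0,0,0,0, 0,0,0,0,0,0]' | sed -n 2p
python3 -c "
from h import *
o=rollers(snap('scene','sb3'))" | grep -v slope
```

```text
tcp_pos: [0.4881, 0.2561, 0.2016]
rollers [[0.0316 0.1063]
 [0.0617 0.104 ]]
floor pts 42 end s pct [0.0807 0.0833 0.0836 0.0837]
```

```bash
python3 -m jog '[0,0.0001,0.0004,0,0,0, 0,0,0,0,0,0, 0,0,0,0,0,0]' | sed -n 2p
python3 -c "
from h import *
o=rollers(snap('scene','sb4'))
d=load('sb4');cv2.imwrite('pics/c6.png',cv2.resize(d['img'][200:280,290:400],(770,560),interpolation=cv2.INTER_CUBIC)[:,:,::-1])"
```

```text
tcp_pos: [0.4881, 0.2564, 0.2015]
rollers [[0.0317 0.1059]
 [0.0618 0.1038]]
floor pts 41 end s pct [0.0803 0.0831 0.0832 0.0832]
slope -0.14 roller y rel rim -0.0234 z 0.0119
```

View pics/c6.png

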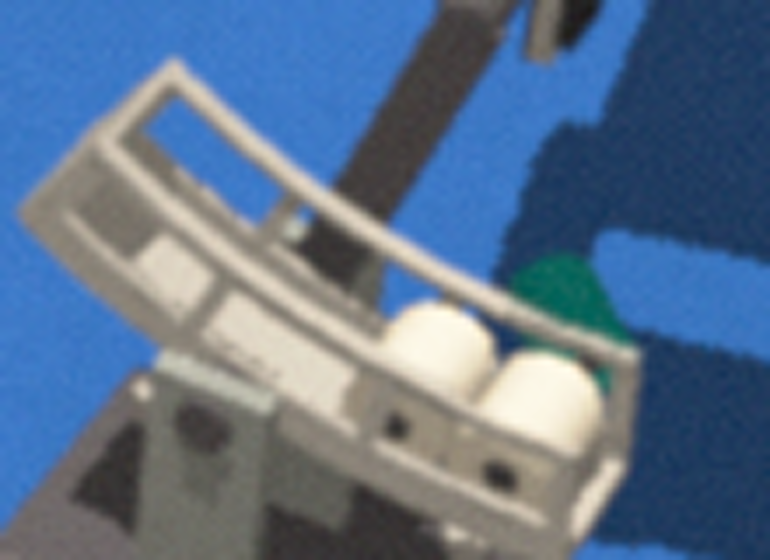

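```bash
python3 -m jog '[0,0.0001,0.0004,0,0,0, 0,0,0,0,0,0, 0,0,0,0,0,0]' | sed -n 2p
python3 -c "
from h import *
o=rollers(snap('scene','sb5'))
d=load('sb4');K=d['intrinsics'];R=cv2.Rodrigues(d['rvec'])[0];t=np.ravel(d['tvec']);C=-R.T@t
for uv in((372.1,278.3),(380,265.4),(376.1,271.8),(290+398/7,200+428/7),(290+500/7,200+475/7)):
  for h in(.087,.104):
    r=R.T@np.linalg.inv(K)@np.array([*uv,1]);X=C+r*(h-C[2])/r[2];q=X[:2]-[.546,.2385];print(uv,h,'s',(q@e).round(4),'x',(q@f).round(4))
"
```

```text
tcp_pos: [0.488, 0.2568, 0.2013]
rollers [[0.035  0.1052]
 [0.0647 0.1034]]
floor pts 34 end s pct [0.081  0.0832 0.0836 0.0838]
slope -0.083 roller y rel rim -0.0203 z 0.0131
(372.1, 278.3) 0.087 s 0.0841 x 0.0156
(372.1, 278.3) 0.104 s 0.0881 x 0.0325
(380, 265.4) 0.087 s 0.0842 x -0.0229
(380, 265.4) 0.104 s 0.0881 x -0.005
(376.1, 271.8) 0.087 s 0.0842 x -0.0035
(376.1, 271.8) 0.104 s 0.0881 x 0.0139
(346.85714285714283, 261.14285714285717) 0.087 s 0.0288 x 0.0
(346.85714285714283, 261.14285714285717) 0.104 s 0.0343 x 0.0174
(361.42857142857144, 267.8571428571429) 0.087 s 0.0582 x 0.0016
(361.42857142857144, 267.8571428571429) 0.104 s 0.0628 x 0.0189
```

```bash
python3 -m jog '[0,0,0,0,0,0]' | sed -n 2p
python3 -c "
from h import *
o=rollers(snap('scene','sb6'))" | head -2
```

```text
tcp_pos: [0.4881, 0.2568, 0.2013]
rollers [[0.0376 0.1052]
 [0.0679 0.1034]]
```

```bash
python3 -m jog '[0,-0.0016,-0.005,0,0,0]' | sed -n 2p
python3 -c "
from h import *
o=rollers(snap('scene','sb7'))"
```

```text
tcp_pos: [0.4883, 0.2528, 0.2025]
rollers [[0.0388 0.1066]
 [0.0688 0.1064]]
floor pts 24 end s pct [0.0827 0.0837 0.0839 0.084 ]
slope -0.052 roller y rel rim -0.0159 z 0.0135
```

```bash
python3 -m jog '[0,0,0,0,0,0, 0,0,0,0,0,0]' | sed -n 2p
python3 -c "
from h import *
o=rollers(snap('scene','sb8'))"
python3 -m jog '[0,0,0,0,0,0, 0,0,0,0,0,0, 0,0,0,0,0,0, 0,0,0,0,0,0, 0,0,0,0,0,0]' | sed -n 2p
python3 -c "
from h import *
o=rollers(snap('scene','sb9'));print(status.get_obs()['force'])"
```

```text
tcp_pos: [0.4883, 0.2523, 0.2027]
rollers [[0.0391 0.107 ]
 [0.069  0.1068]]
floor pts 23 end s pct [0.0828 0.0838 0.0843 0.0844]
slope -0.489 roller y rel rim -0.0206 z 0.0059
tcp_pos: [0.4883, 0.2523, 0.2026]
rollers [[0.0388 0.1071]
 [0.0689 0.1069]]
floor pts 23 end s pct [0.0825 0.0838 0.0841 0.0842]
slope -0.29 roller y rel rim -0.019 z 0.01
[ 5.8520213  -0.11470067  1.43380377]
```

The rollers have stopped at s = 69 mm with the rim at about 84.5 mm. Both are at the same height, so they're at true equilibrium. I let go and verify from close by.

```bash
python3 -m jog '[0,0,0,0,0,0, 0,0,0,0,0,0, 0,0,0,0,0,0, 0,0,0,0,0,0, 0,0,0,0,0,0]' -0.2 | tail -2
python3 -c "
from h import *
o=rollers(snap('scene','sc1'))"
python3 -m jog '[0,-0.02,0,0,0,0, 0,-0.03,0,0,0,0, 0,-0.03,0,0,0,0, 0,-0.03,-0.02,0,0,0, 0,-0.02,-0.03,0,0,0]' | head -2
python3 -m jog '[-0.03,0,-0.04,0,0,0, -0.03,0,-0.04,0,0,0, -0.03,0,-0.04,0,0,0, -0.03,0,-0.04,0,0,0, 0,0,0,0,0,0]' | head -2
python3 - <<'E'
from h import *
a=snap('scene','sc2');rollers(a);t=snap('top','tc2');prof(t,'top');prof(a,'scene')
try: rollers(t)
except Exception as x: print(x)
cv2.imwrite('pics/c7.png',np.hstack([cv2.resize(a['img'][195:285,300:390],(400,400),interpolation=cv2.INTER_CUBIC),cv2.resize(t['img'][170:260,110:200],(400,400),interpolation=cv2.INTER_CUBIC)])[:,:,::-1])
E
```

```text
force: [-1.0, 0.2, 0.3]
finger_gap: 0.399
rollers [[0.0387 0.107 ]
 [0.0689 0.107 ]]
floor pts 23 end s pct [0.0825 0.0838 0.084  0.0842]
slope -0.433 roller y rel rim -0.0202 z 0.0072
clock: 15.75
tcp_pos: [0.4907, 0.2022, 0.3348]
clock: 16.25
tcp_pos: [0.3783, 0.0319, 0.3331]
rollers [[0.0388 0.107 ]
 [0.069  0.1068]]
floor pts 25 end s pct [0.0826 0.0838 0.084  0.084 ]
slope -0.296 roller y rel rim -0.0186 z 0.0096
top
 -0.080:0.125/0.129(149); -0.075:0.130/0.137(154); -0.070:0.140/0.148(153); -0.065:0.147/0.154(150); -0.060:0.154/0.159(154); -0.055:0.158/0.160(168); -0.050:0.113/0.116(177); -0.045:0.112/0.114(186); -0.040:0.109/0.113(188); -0.035:0.108/0.112(189); -0.030:0.105/0.108(185); -0.025:0.103/0.106(190); -0.020:0.102/0.105(189); -0.015:0.101/0.102(186); -0.010:0.100/0.103(190); -0.005:0.099/0.101(196); 0.000:0.097/0.100(203); 0.005:0.095/0.099(199); 0.010:0.095/0.097(202); 0.015:0.094/0.096(201); 0.020:0.093/0.100(195); 0.025:0.108/0.117(170); 0.030:0.116/0.120(222); 0.035:0.119/0.123(244); 0.040:0.121/0.123(244); 0.045:0.119/0.124(232); 0.050:0.115/0.120(187); 0.055:0.1
[... 315 characters left out ...]
; -0.040:0.110/0.113(195); -0.035:0.108/0.110(191); -0.025:0.104/0.107(185); -0.020:0.103/0.106(194); -0.015:0.101/0.104(195); -0.010:0.100/0.102(195); -0.005:0.099/0.101(201); 0.000:0.098/0.100(201); 0.005:0.097/0.099(202); 0.010:0.096/0.097(202); 0.015:0.095/0.096(200); 0.020:0.095/0.095(188); 0.025:0.116/0.117(184); 0.030:0.119/0.122(213); 0.035:0.121/0.123(234); 0.040:0.122/0.124(237); 0.045:0.120/0.124(232); 0.050:0.116/0.120(195); 0.055:0.113/0.116(169); 0.060:0.119/0.121(216); 0.065:0.121/0.123(234); 0.070:0.122/0.125(238); 0.075:0.120/0.122(231); 0.080:0.116/0.120(180); 0.085:0.095/0.114(122);
rollers [[0.0399 0.1055]
 [0.0699 0.1056]]
index -1 is out of bounds for axis 0 with size 0
```

View pics/c7.png

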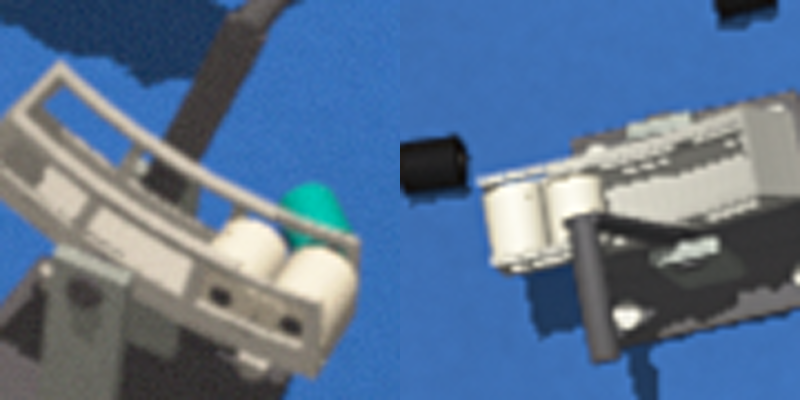

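In both views the first roller's front lies level with the mouth edge (top crop, roller front at about x=490 against rim corners at 483–492). Tube and rollers have stayed put since release. I do one last stability check and then hand in.

```bash
python3 -m jog '[0,0,0,0,0,0, 0,0,0,0,0,0, 0,0,0,0,0,0, 0,0,0,0,0,0, 0,0,0,0,0,0]' | head -2
python3 -m jog '[0,0,0,0,0,0, 0,0,0,0,0,0, 0,0,0,0,0,0, 0,0,0,0,0,0, 0,0,0,0,0,0]' | sed -n 4p
python3 - <<'E'
from h import *
a=snap('scene','sd');rollers(a)
A,B=load('s1')['img'],a['img'];r=np.s_[100:220,130:220];print('plug region diff',np.abs(A[r].astype(int)-B[r]).mean(), 'ref noise',np.abs(A[300:380,40:240].astype(int)-B[300:380,40:240]).mean())
S0,S1=cloud(load('s1'))[r],cloud(a)[r];print('depth shift >5mm frac',np.mean(np.linalg.norm(S0-S1,axis=-1)>.008))
print(order.finish_job())
E
```

```text
clock: 16.85
tcp_pos: [0.3807, 0.0354, 0.3326]
force: [0.0, 0.2, -0.1]
rollers [[0.0388 0.107 ]
 [0.0687 0.1067]]
floor pts 26 end s pct [0.0826 0.0837 0.0839 0.084 ]
slope -0.618 roller y rel rim -0.021 z 0.0032
plug region diff 2.996604938271605 ref noise 3.0688125
depth shift >5mm frac 0.04101851851851852
the job is handed in; nothing more can be done
None
```

I tipped the rollers' tube (the left one) by its handle until the front of the first roller was about level with the rim. I then let go, backed the arm away and handed the job in at about 17 s.

- **Roller position:** by the scene camera the first roller's centre is about 15–16 mm behind the rim along the level. I put that at y ≈ -14 to -15 mm along the floor, with about 1.5 mm uncertainty. The close views from above and from the side agree that its front is level with the mouth.
- **Stability:** both rollers sit at the same height and stayed within 0.3 mm between release and hand-in, about 2 s. Neither dropped out.
- **Plug tube:** image differences there match the camera noise, so I take it as untouched.

**Checks that disagreed:**
- The rollers stuck and then jumped on the way. I tipped slightly past the final angle to free them, then back about 4.5 mm at the handle to stop them.
- My estimate of the rim's upward angle, about 0.1–0.13 rad, is larger than the 0.06 rad in the description. I stopped by the roller's position, not by the angle.
- My script's own rim offset was unreliable at the end: it printed -19 to -21 mm because too little floor was visible in front of the roller. I used the rim edge measured directly instead.

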